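Hold a recessed restart button half-way in with a screwdriver

TASK

Restart the grey backup-drive box: take the screwdriver out of its wooden rack by the handle, put its blade down the round recess in the top of the box and press the spring button in there about half-way (6 of its 12 mm), never all the way in, because that would erase the drives. Keep it half-way in for two seconds, and finish still holding it like that, with the screwdriver upright in the gripper and nothing but the blade on the box; leave the mug, the glue stick and the roll of tape where they are.

Things in the scene. Friction and masses are not known exactly. Their poses are not given: they have to be found in the camera images.
- drive_box: Grey plastic box with black rounded edges, 112 x 152 x 50 mm, fixed to the desk (it does not move). Origin at the centre of its underside, z up. Narrow black vent slits and one round recess in its top (z = 50 mm).
- recess_mouth (a point): Centre of the round recess's mouth, level with the top of the box, 50 mm above the desk, at x = +20 mm, y = -45 mm in the box's frame. The recess is vertical, 19 mm in diameter and 37 mm deep, marked by a thin black ring. The restart button lies in it.
- button_top (a point): Centre of the top of the white restart button (a 16 mm disc in the recess); at rest 15 mm below the top of the box, 35 mm above the desk. It moves down with the button.
- restart_button (a joint): How far the button is pressed in, in m: 0 at rest, 0.012 all the way in. It moves straight down against a spring: 2 N to start it, then 0.25 N more per mm (3.5 N at 6 mm, 5 N at the bottom), and springs back when released.
- rack: Small wooden bench-shaped rack, 90 x 90 mm and 100 mm high, fixed to the desk; origin at the centre of its underside, z up. The screwdriver stands in the hole (9.5 mm) in the middle of its top plate (10 mm thick), and lifts straight out.
- screwdriver: Red-handled flat-blade screwdriver, 172 mm long, 50 to 100 g, upright in the rack, blade down, its handle's shoulder on the rack's top. Its y axis points from blade to handle end; the centre line is (0, y, 13 mm), the origin at half length. Handle 24 mm (along x, grip across this) by 26 mm (along z), from y = +2 to +86 mm (100 to 184 mm above the desk); the shaft is 6 mm thick, 88 mm long.
- screwdriver_grip (a point): Point on the centre line of the handle, 136 mm above the blade's tip and 36 mm below the handle's end; same axes as the screwdriver.
- screwdriver_tip (a point): The end of the blade, on the centre line; same axes as the screwdriver. At the start it hangs 12 mm above the desk.
- mug_black: Black mug, 84 x 120 x 92 mm, a bystander; origin under it.
- glue_stick: Glue stick, 25 mm thick and 96 mm tall, standing, a bystander; origin under it.
- tape_roll: Roll of tape, 96 mm across and 25 mm high, lying, a bystander; origin under it.
Things that resemble listed ones, but are neither listed nor needed, are in the scene too. There is more than one size of the screwdriver; the one meant has the size given above.

How it is judged:
On the way, in this order (a step that is already met when the one before it is completed fails the run):
1. the screwdriver is lifted out of the rack (height (world z) of screwdriver_tip above 0.105 m and contact force between the fingers and screwdriver above 1 N), for 0.1 s.
2. the blade is in the recess (horizontal distance between screwdriver_tip and recess_mouth below 0.009 m and z of screwdriver_tip in the frame of recess_mouth below -0.004 m).
3. the blade keeps the button about half-way in for two seconds (value of joint restart_button between 0.0035 and 0.0085 m and horizontal distance between screwdriver_tip and button_top below 0.009 m and contact force between screwdriver and drive_box above 1 N), for 2 s.
At the end, for the whole second after the job is handed in: Finishes holding: the gripper holds the screwdriver within 0.3 rad of upright, its blade in the recess (within 9 mm of the button's centre) pressing the button with over 1 N, 3.5 to 8.5 mm in; fingers and arm off the box; mug, glue stick and tape roll within 30 mm of their starts (all of step 3 and distance between screwdriver_tip and button_top below 0.01 m and contact force between the fingers and screwdriver above 2 N and contact force between each of the fingers, the arm and drive_box below 0.5 N and angle between screwdriver's own y axis and vertical below 0.3 rad and distance of each of mug_black, glue_stick, tape_roll from where it was at the start of the episode below 0.03 m); the arm keeps its last pose, push and grip.
It fails at once if the button is pressed all the way in (beyond 11 of 12 mm) (value of joint restart_button above 0.011 m).
It fails at once if the mug, the glue stick or the tape roll is moved by more than 30 mm (distance of any of mug_black, glue_stick, tape_roll from where it was at the start of the episode above 0.03 m).
It also fails if it takes over 48 s, if anything falls off the work surface, if the arm or the gripper's body presses on something with over 40 N, if the wrist force passes 120 N, or if a joint passes its speed limit or range.

ROBOT

A 7-joint arm with a two-finger parallel gripper is mounted at the origin on a cart in front of the work surface, level with it; the furniture and walls round the work are solid. World frame = base frame: x ahead of the robot, y to its left, z up, the work surface at z = 0. Lengths are in m, angles in rad, forces in N, time in s.
With the tool pointing down it reaches from about 0.35 to 0.9 m from the base axis. Payload 19.9 kg.
Tool frame: the origin (TCP) lies midway between the tips of the shut fingers; the grasp point (between the pads) lies 19 mm behind it; z points along the fingers, y is the line along which they close (so a half turn about z gives the same grasp; the last joint's range is limited). The gripper opens to 85 mm and grips with 20 to 120 N. Pads are 22 mm wide; open, the fingers measure 114 mm over their backs; the gripper's body (76 mm by 85 mm) begins 54 mm behind the grasp point. The pads swing forward as they close: fully open they stand 13 mm farther back than shut.
Start: joints at [1.115, 0.417, -0.01, 1.614, 0.005, 1.111, -0.053], TCP at [0.251, -0.572, 0.231] pointing down, gripper open.
Joint ranges: [-2.81, 2.81], [-0.39, 2.02], [-1.27, 1.25], [0.06, 2.57], [-1.19, 4.33], [0.19, 2], [-2.82, 2.82]. Speed limits (rad/s): [1.89, 1.89, 2.39, 2.39, 3.01, 3.01, 3.01].

INTERFACE

Orientations are given as a unit quaternion [w, x, y, z].
In Python, from rig import arm gives the robot as it stands.
- The arm moves only by the shell command python3 -m creep 'ROWS'. ROWS is a JSON object of lists of equal length, an entry for each row: "slide": the shift along the tool's x, y, z in m, a list of three; "roll": the turn about the tool's z in rad; "gripper": the opening in per cent of the stroke, from 0 (shut) to 100 (fully open). In form: {"slide": [[dx, dy, dz], ...], "roll": [roll, ...], "gripper": [gripper, ...]}. A call has 1 to 20 rows; each row is the pose to reach, as a shift and turn from the pose commanded when the call began, along the tool's axes at that moment; what a row does not reach only later rows make up. A row lasts 1/8 s, in which the tool goes at most 62.5 mm and 10.7 degrees, less where a joint would pass 70% of its speed; a pose out of reach is approached as far as the arm can. A call with a gripper value outside its range is refused whole. The fingers move at their own pace and stop on an object; the grip force is fixed at half the most. Time passes only in rows, so rows that repeat a pose let the fingers close. It gives the time, the measured TCP pose, the force, the opening and the grip force at its end, in the units of the state.
- arm.state(): the state, without advancing time (a new reading comes with each control period).
- arm.capture(name): name is "scene" or "side" or "wrist"; returns a dict with "frame" (400x640x3 uint8, red, green, blue), "vfov" (degrees; the focal length in pixels is half the picture's height over the tangent of half this angle, whatever the lens; pixels are square), "cx", "cy" (the principal point, pixels), "distortion" ([k1, k2, p1, p2, k3] as OpenCV has them; the pictures are not rectified), "rvec" (rotation vector, rad) and "tvec" (3), from world to camera coordinates, as OpenCV has them; the wrist camera has in their place "T_tool_cam" (4x4, takes a point from camera to tool coordinates, whose origin is the TCP and whose axes are the flange's). Camera axes: x right, y down, z forward; pixel columns grow to the right and rows downward; lengths in m; the calibration is good to about 2 mm. A picture is of the moment at which its call begins: read the wrist's pose just before it. There is no depth.
- arm.sign_off(): hands the job in; it is judged then, once.
The state is a dict: "time": time; "qpos": joint angles; "qd": joint speeds; "joint_torque": joint torques, N m; "position": TCP position; "ee_rot": TCP orientation; "ft_force": force on the tool from outside, world axes, zero at the start; "ft_torque": the same for the moment, N m; "finger_gap": finger opening in m; "grasp_force": force on a finger pad.
Only numpy, scipy, OpenCV 4.12 (cv2) and the standard library are available. Lean on these libraries where they do the work, as an engineer would, in place of code of your own. Each camera call takes 0.05 s, during which the arm holds its last target. There are 200 camera calls.

## Working session

There is one attempt and no reset: what is moved stays moved. The work goes in short steps, Python scripts to look and compute and a shell command to move; the robot and the scene stay as the last step left them, time stands still between calls to the robot, and variables do not carry over. Pictures are saved under pics/ and viewed, at most 10 in all, crops included, and the job is handed in when it is done.

```bash
mkdir -p pics; ls
python3 - <<'E'
from rig import arm
import cv2,pickle,numpy as np
s=arm.state();print({k:np.round(v,3) for k,v in s.items()})
d={}
for n in("scene","side","wrist"):
    c=arm.capture(n);d[n]=c;cv2.imwrite(f"pics/{n}0.png",c["frame"][:,:,::-1]);print(n,{k:v for k,v in c.items() if k!="frame"})
d["state"]=s
pickle.dump(d,open("d0.pkl","wb"))
E
```

```text
pics
{'time': np.float64(0.0), 'qpos': array([ 1.116,  0.418, -0.01 ,  1.614,  0.005,  1.111, -0.053]), 'qd': array([-0.001,  0.002, -0.001, -0.001,  0.001, -0.   , -0.002]), 'joint_torque': array([ 0.0000e+00, -8.6445e+01,  6.7900e-01, -4.3491e+01,  1.9000e-02,
        7.0000e-03, -0.0000e+00]), 'position': array([ 0.251, -0.572,  0.231]), 'ee_rot': array([-0.001,  0.979,  0.205, -0.   ]), 'ft_force': array([0.478, 0.059, 0.524]), 'ft_torque': array([ 0.006,  0.018, -0.044]), 'grasp_force': np.float64(0.0), 'finger_gap': np.float64(0.085)}
scene {'vfov': 42.01135375726791, 'cx': 318.882748056563, 'cy': 195.35488467086344, 'distortion': array([-0.1051062,  0.       ,  0.       ,  0.       ,  0.       ]), 'rvec': array([ 1.95320992, -1.23048407,  0.56343038]), 'tvec': array([-0.22731376,  0.4081766 ,  1.29767471])}
side {'vfov': 56.5487650957189, 'cx': 320.70575441127437, 'cy': 198.3401402733814, 'distortion': array([-0.02946932,  0.        ,  0.        ,  0.        ,  0.        ]), 'rvec': array([ 1.80167952, -1.89617188,  0.64590554]), 'tvec': array([0.00602344, 0.49629306, 0.93983405])}
wrist {'vfov': 59.730744384123824, 'cx': 319.7791016543273, 'cy': 194.7639382451353, 'distortion': array([-0.02559124,  0.        ,  0.        ,  0.        ,  0.        ]), 'T_tool_cam': array([[-5.15286064e-04, -9.65490987e-01, -2.60435958e-01,
         6.47301346e-02],
       [ 9.99999743e-01, -3.67919516e-04, -6.14596221e-04,
         1.19439392e-03],
       [ 4.97567641e-04, -2.60436208e-01,  9.65490929e-01,
        -1.40686434e-01],
       [ 0.00000000e+00,  0.00000000e+00,  0.00000000e+00,
         1.00000000e+00]])}
```

View pics/scene0.png

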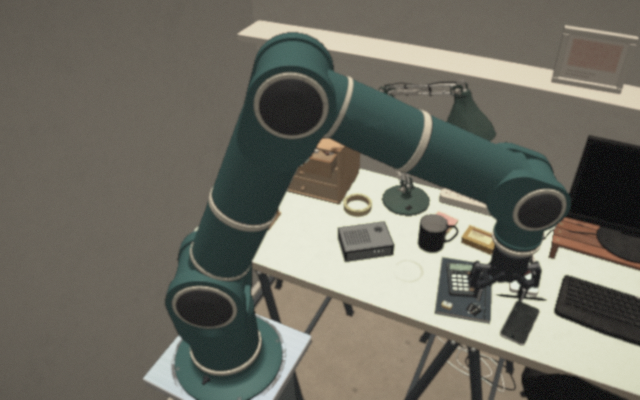

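View pics/side0.png

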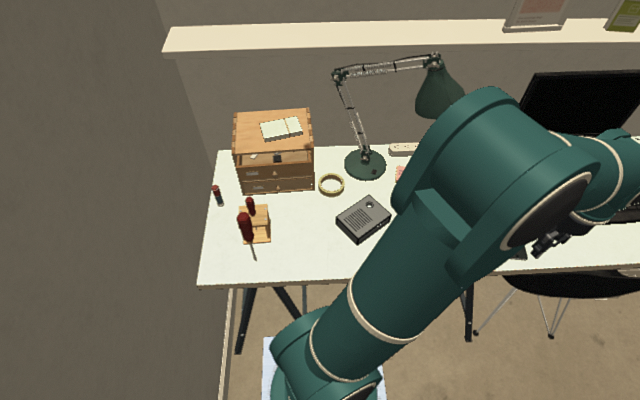

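```bash
cat > h.py <<'E'
import cv2,pickle,numpy as np
from scipy.spatial.transform import Rotation as R
def K(c):
    f=200/np.tan(np.radians(c["vfov"]/2));return np.array([[f,0,c["cx"]],[0,f,c["cy"]],[0,0,1]])
def pose(c,s=None):  # world-from-camera R, origin
    if "rvec" in c:
        r=cv2.Rodrigues(c["rvec"])[0];return r.T,-r.T@c["tvec"]
    q=s["ee_rot"];Rt=R.from_quat([q[1],q[2],q[3],q[0]]).as_matrix();T=c["T_tool_cam"]
    return Rt@T[:3,:3],Rt@T[:3,3]+s["position"]
def ray(c,uv,s=None):
    u=cv2.undistortPoints(np.array([[uv]],float),K(c),c["distortion"])[0,0]
    r,o=pose(c,s);d=r@np.array([u[0],u[1],1]);return o,d/np.linalg.norm(d)
def onz(c,uv,z,s=None):
    o,d=ray(c,uv,s);return o+d*(z-o[2])/d[2]
def proj(c,P,s=None):
    r,o=pose(c,s);return cv2.projectPoints(np.atleast_2d((np.atleast_2d(P)-o)@r),np.zeros(3),np.zeros(3),K(c),c["distortion"])[0][:,0]
E
python3 - <<'E'
from h import *
d=pickle.load(open("d0.pkl","rb"));c=d["side"]
print(pose(c)[1],pose(d["scene"])[1])
f=c["frame"][:,:,::-1]
a=cv2.resize(f[160:280,190:300],None,fx=5,fy=5,interpolation=cv2.INTER_CUBIC)
cv2.imwrite("pics/crop1.png",a)
for uv in[(240,243),(270,243),(253,259),(217,205),(255,232)]:print(uv,onz(c,uv,0),onz(c,uv,.1))
E
```

```text
[-0.17966993  0.01564793  1.04742779] [-0.56844344 -0.5626175   1.12364271]
(240, 243) [0.4557922  0.24606801 0.        ] [0.39512337 0.22406935 0.1       ]
(270, 243) [0.45094341 0.14828104 0.        ] [0.39073751 0.1356183  0.1       ]
(253, 259) [0.39492097 0.20023779 0.        ] [0.34006364 0.18261463 0.1       ]
(217, 205) [0.6149428  0.33946231 0.        ] [0.53907956 0.30854711 0.1       ]
(255, 232) [0.49585828 0.19950124 0.        ] [0.43136427 0.18194841 0.1       ]
```

View pics/crop1.png

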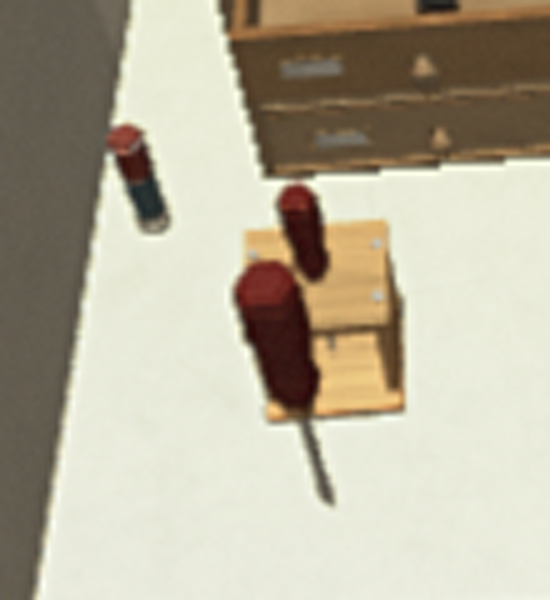

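Run:
```python
from h import *
c=pickle.load(open("d0.pkl","rb"))["side"]
p=lambda x,y:(190+(x-2)/5,160+(y-2)/5)
print("rack sh",onz(c,p(315,272),.1),"top",onz(c,p(297,195),.184))
for q in[(245,232),(387,222),(390,325)]:print("plate",onz(c,p(*q),.1))
t=onz(c,p(330,500),0);print("big tip",t)
for z in(.0,.05,.1,.15,.2,.25,.3):print(z,(proj(c,t+[0,0,z])[0]-[190,160])*5+2)
for z in(.1,.184):print(z,(proj(c,onz(c,p(315,272),.1)*[1,1,0]+[0,0,z])[0]-[190,160])*5+2)
```

```text
rack sh [0.49824933 0.19314375 0.1       ] top [0.49412355 0.19129933 0.184     ]
plate [0.53162644 0.2394245  0.1       ]
plate [0.53498874 0.14967211 0.1       ]
plate [0.45620921 0.14497325 0.1       ]
big tip [0.39237944 0.19189491 0.        ]
0.0 [330. 500.]
0.05 [318.60909323 460.77693313]
0.1 [306.40083828 418.69400355]
0.15 [293.28534213 373.43126044]
0.2 [279.15926405 324.61996514]
0.25 [263.90325867 271.833102  ]
0.3 [247.37882939 214.5736377 ]
0.1 [315. 272.]
0.184 [294.3192764  189.56948377]
```

Run:
```python
from h import *
d=pickle.load(open("d0.pkl","rb"));c=d["side"];e=d["scene"]
def tri(a,b):
    o1,d1=ray(c,a);o2,d2=ray(e,b);t=np.linalg.lstsq(np.c_[d1,-d2],o2-o1,rcond=None)[0]
    p,q=o1+t[0]*d1,o2+t[1]*d2;return np.round((p+q)/2,3),round(np.linalg.norm(p-q),3)
print("recess",onz(c,(369,204),.05));print("lamp base",onz(c,(365,165),0.01),onz(e,(405,202),.01))
print("lamp elbow",tri((336,76),(386,91)),"lamp head hinge",tri((436,58),(462,88)),"head low",tri((442,118),(494,137)))
print("tape",onz(c,(331,184),.012),"mug",onz(e,(432,246),0),"glue",onz(c,(220,204),0),"cab",onz(c,(312,190),0),onz(c,(244,194),0),
 "cab top front",tri((314,124),(360,150)))
```

```text
recess [ 0.55531773 -0.1843389   0.05      ]
lamp base [ 0.76875616 -0.20127873  0.01      ] [ 0.75794248 -0.20301977  0.01      ]
lamp elbow (array([ 0.834, -0.085,  0.36 ]), np.float64(0.004)) lamp head hinge (array([ 0.709, -0.341,  0.487]), np.float64(0.005)) head low (array([ 0.736, -0.43 ,  0.303]), np.float64(0.075))
tape [ 0.68024584 -0.06618172  0.012     ] mug [ 0.60176889 -0.3448868   0.        ] glue [0.61882266 0.32938694 0.        ] cab [0.66553092 0.00344694 0.        ] [0.65956852 0.24809207 0.        ] cab top front (array([ 0.846, -0.009,  0.13 ]), np.float64(0.035))
```

```bash
python3 -m creep '{"slide":[[0.04,-0.025,-0.03],[0.09,-0.06,-0.06],[0.14,-0.09,-0.07],[0.19,-0.13,-0.07],[0.24,-0.16,-0.07],[0.29,-0.19,-0.07],[0.34,-0.225,-0.07],[0.385,-0.257,-0.07],[0.385,-0.257,-0.07],[0.385,-0.257,-0.07],[0.385,-0.257,-0.07]],"roll":[0.05,0.1,0.15,0.2,0.25,0.3,0.35,0.41,0.41,0.41,0.41],"gripper":[100,100,100,100,100,100,100,100,100,100,100]}'
python3 - <<'E'
from rig import arm
import cv2,pickle
s=arm.state();c=arm.capture("wrist");v=arm.capture("scene");w=arm.capture("side")
pickle.dump(dict(wrist=c,state=s,scene=v,side=w),open("d1.pkl","wb"))
cv2.imwrite("pics/w1.png",c["frame"][:,:,::-1])
E
```

```text
time: 1.52
position: [0.4999, -0.1833, 0.3012]
ee_rot: [0.0, 1.0, 0.001, -0.0]
ft_force: [0.7, -0.2, 0.3]
finger_gap: 0.0857
grasp_force: 0.0
```

View pics/w1.png

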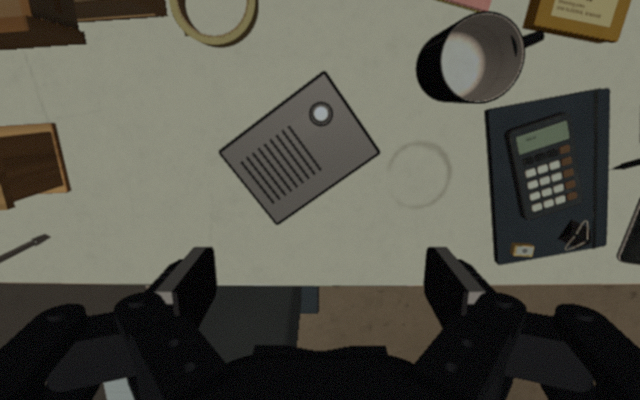

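Run:
```python
from h import *
d=pickle.load(open("d1.pkl","rb"));c=d["wrist"];s=d["state"];f=c["frame"]
g=cv2.cvtColor(f,cv2.COLOR_RGB2GRAY)
# button and ring
sub=g[95:132,300:342]
n,l,st,ce=cv2.connectedComponentsWithStats((sub>150).astype(np.uint8));i=1+np.argmax(st[1:,4]);b=ce[i]+[300,95]
print("btn",b,st[i],onz(c,b,.035,s))
n,l,st,ce=cv2.connectedComponentsWithStats((sub<75).astype(np.uint8));i=1+np.argmax(st[1:,4])
ys,xs=np.where(l==i);cs=cv2.convexHull(np.c_[xs,ys].astype(np.float32));e=cv2.fitEllipse(cs);r=np.array(e[0])+[300,95]
print("ring",st[i],r,e,onz(c,r,.05,s))
# box top corners
m=((g<125)).astype(np.uint8);m[:50]=0;m[240:]=0
n,l,st,ce=cv2.connectedComponentsWithStats(m);i=l[190,320] or l[150,345];print(st[i])
cn=max(cv2.findContours((l==i).astype(np.uint8),0,2)[0],key=cv2.contourArea)
q=cv2.boxPoints(cv2.minAreaRect(cn));P=np.array([onz(c,u,.05,s) for u in q]);print(q,P,np.linalg.norm(P-np.roll(P,-1,0),axis=1))
C=P.mean(0);print("centre",C)
# side view ring check
c2=d["side"];print("proj side",proj(c2,onz(c,r,.05,s)), "old ring px ~369,204")
```

```text
btn [320.45192308 113.06730769] [ 15  13  12  12 104] [ 0.55172332 -0.1854041   0.035     ]
ring [  9   6  25  26 290] [320.59081459 113.64168358] ((20.5908145904541, 18.64168357849121), (24.640697479248047, 25.24456024169922), 163.09548950195312) [ 0.55160586 -0.18552664  0.05      ]
[  218    70   163   156 13219]
[[212.5772  146.396  ]
 [324.5235   68.03356]
 [383.2953  151.99329]
 [271.349   230.35571]] [[ 0.51559803 -0.06393657  0.05      ]
 [ 0.59908935 -0.1896102   0.05      ]
 [ 0.50949655 -0.25643787  0.05      ]
 [ 0.41503563 -0.12676214  0.05      ]] [0.15087962 0.11177123 0.16043273 0.11857424]
centre [ 0.50980489 -0.15918669  0.05      ]
proj side [[369.49762259 204.87445881]] old ring px ~369,204
```

```bash
python3 -m creep '{"slide":[[0,-0.03,-0.04],[-0.01,-0.08,-0.06],[-0.02,-0.14,-0.06],[-0.03,-0.2,-0.06],[-0.04,-0.26,-0.06],[-0.04,-0.32,-0.06],[-0.04,-0.373,-0.06],[-0.04,-0.373,-0.06],[-0.04,-0.373,-0.06],[-0.04,-0.373,-0.06]],"roll":[0,0,0,0,0,0,0,0,0,0],"gripper":[100,100,100,100,100,100,100,100,100,100]}'
python3 - <<'E'
from rig import arm
import cv2,pickle
s=arm.state();c=arm.capture("wrist");w=arm.capture("side")
pickle.dump(dict(wrist=c,state=s,side=w),open("d2.pkl","wb"))
cv2.imwrite("pics/w2.png",c["frame"][:,:,::-1])
E
```

```text
time: 2.92
position: [0.4594, 0.1895, 0.3613]
ee_rot: [0.0, 1.0, 0.001, 0.0]
ft_force: [-0.1, 0.6, -0.4]
finger_gap: 0.0851
grasp_force: 0.0
```

View pics/w2.png

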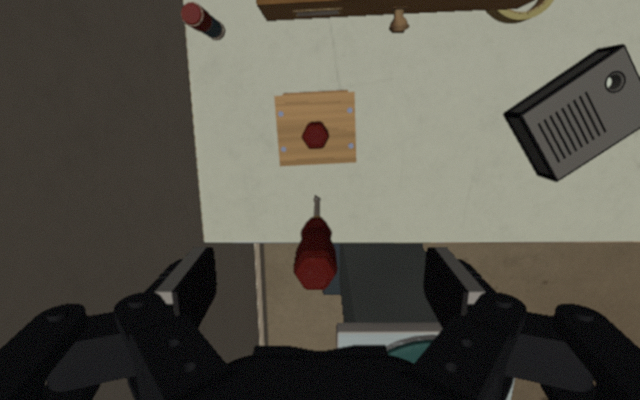

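Run:
```python
from h import *
d=pickle.load(open("d2.pkl","rb"));c=d["wrist"];s=d["state"];f=c["frame"]
h=cv2.cvtColor(f,cv2.COLOR_RGB2HSV);m=(((h[...,0]<6)|(h[...,0]>172))&(h[...,1]>140)).astype(np.uint8)
m[:110]=0;m[165:]=0;m[:,:280]=0;m[:,352:]=0
cn=max(cv2.findContours(m,0,1)[0],key=cv2.contourArea);print(cv2.boundingRect(cn),cv2.contourArea(cn))
P=np.array([onz(c,u[0],.184,s)[:2] for u in cn])
ctr=(P.min(0)+P.max(0))/2;print("ctr",ctr,"ext",np.ptp(P,axis=0))
for a in range(0,180,15):
    w=P@[np.cos(np.radians(a)),np.sin(np.radians(a))];print(a,round(np.ptp(w)*1e3,1),end="; ")
cv2.imwrite("pics/w2c.png",cv2.resize(f[105:170,275:360,::-1],None,fx=9,fy=9,interpolation=cv2.INTER_CUBIC))
# rack plate
p=((h[...,0]>8)&(h[...,0]<25)&(h[...,1]>60)).astype(np.uint8);p[:85]=0;p[175:]=0;p[:,:260]=0;p[:,370:]=0
cn=max(cv2.findContours(p,0,1)[0],key=cv2.contourArea);r=cv2.minAreaRect(cn);q=cv2.boxPoints(r)
Q=np.array([onz(c,u,.1,s)[:2] for u in q]);print("\nplate",r,Q,Q.mean(0))
```

```text
(303, 123, 25, 25) 422.0
ctr [0.49475588 0.19244003] ext [0.02153365 0.0217281 ]
0 21.5; 15 22.5; 30 22.9; 45 22.2; 60 20.3; 75 21.0; 90 21.7; 105 21.9; 120 21.0; 135 21.7; 150 23.2; 165 23.2; 
plate ((315.68646240234375, 127.54281616210938), (72.84654235839844, 80.25733947753906), 86.98721313476562) [[0.53292479 0.23933478]
 [0.53752333 0.15040847]
 [0.45607156 0.14384056]
 [0.45097096 0.23746875]] [0.49437266 0.19276314]
```

View pics/w2c.png

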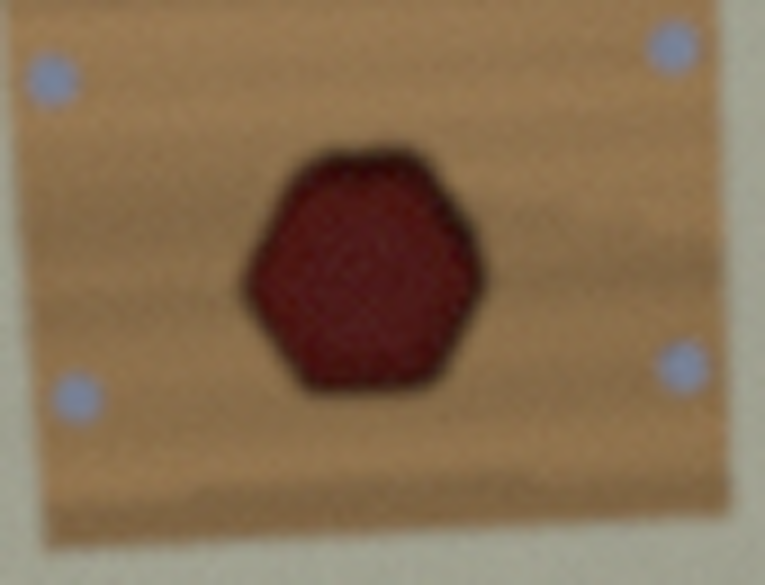

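```bash
python3 -m creep '{"slide":[[0.02,-0.002,0],[0.035,-0.003,0],[0.035,-0.003,0.03],[0.035,-0.003,0.06],[0.035,-0.003,0.09],[0.035,-0.003,0.12],[0.035,-0.003,0.14],[0.035,-0.003,0.14]],"roll":[0.15,0.3,0.47,0.47,0.47,0.47,0.47,0.47],"gripper":[70,70,70,70,70,70,70,70]}'
python3 - <<'E'
from rig import arm
import cv2,pickle
from h import *
s=arm.state();c=arm.capture("wrist");w=arm.capture("side")
pickle.dump(dict(wrist=c,state=s,side=w),open("d3.pkl","wb"))
cv2.imwrite("pics/w3.png",c["frame"][:,:,::-1])
print(s["qpos"].round(2),s["ft_force"].round(1))
f=c["frame"]
h=cv2.cvtColor(f,cv2.COLOR_RGB2HSV);m=(((h[...,0]<6)|(h[...,0]>172))&(h[...,1]>140)).astype(np.uint8)
for cn in cv2.findContours(m,0,1)[0]:
    if cv2.contourArea(cn)>100:print(cv2.boundingRect(cn),cv2.contourArea(cn))
print("expected top px",proj(c,[.4947,.1925,.184],s))
E
```

```text
time: 4.03
position: [0.4936, 0.1931, 0.2204]
ee_rot: [0.001, 0.973, -0.231, -0.001]
ft_force: [-0.4, -0.2, 1.1]
finger_gap: 0.0596
grasp_force: 0.0
[-0.    0.3  -0.51  1.85  0.17  1.04 -2.62] [-0.4 -0.2  1.1]
(365, 306, 41, 49) 1210.0
(299, 181, 39, 61) 1737.5
(76, 111, 27, 27) 529.0
(100, 109, 28, 29) 417.0
expected top px [[317.10970662 225.00995787]]
```

View pics/w3.png

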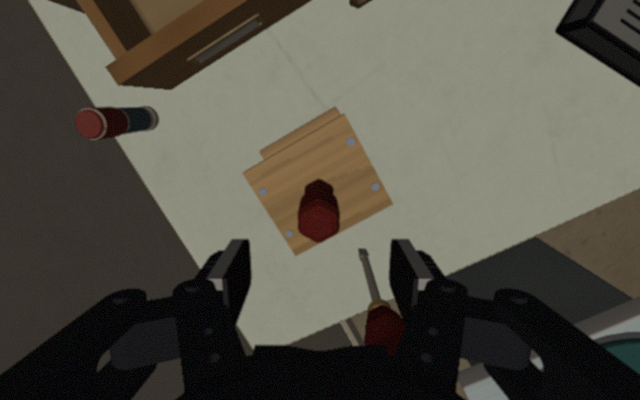

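```bash
python3 -m creep '{"slide":[[0,0,0.03],[0,0,0.06],[0,0,0.08],[0,0,0.091],[0,0,0.091],[0,0,0.091],[0,0,0.091],[0,0,0.091],[0,0,0.091],[0,0,0.091],[0,0,0.091],[0,0,0.091]],"roll":[0,0,0,0,0,0,0,0,0,0,0,0],"gripper":[70,70,70,70,70,0,0,0,0,0,0,0]}'
python3 -c "
from rig import arm
s=arm.state();print(s['ft_force'],s['ft_torque'],s['qpos'])"
```

```text
time: 5.62
position: [0.4947, 0.1941, 0.1315]
ee_rot: [-0.0, 0.973, -0.231, 0.001]
ft_force: [-1.5, -2.1, 9.6]
finger_gap: 0.0322
grasp_force: 58.6
[-1.54698254 -2.05174975  9.55274584] [-0.23364626  0.43673611  0.02318125] [-0.04004362  0.41381087 -0.47848847  1.92433943  0.24759958  0.85913573
 -2.68374999]
```

Run:
```python
from rig import arm
import cv2,pickle
from h import *
s=arm.state();c=arm.capture("wrist");w=arm.capture("side")
pickle.dump(dict(wrist=c,state=s,side=w),open("d4.pkl","wb"))
print(s["finger_gap"],s["position"],s["ft_force"])
a=c["frame"][:,120:520,::-1];b=cv2.resize(w["frame"][150:270,190:300,::-1],None,fx=3.6,fy=3.33)
cv2.imwrite("pics/w4.png",np.hstack([a,b]))
```

```text
0.03216746473908071 [0.49465734 0.19408041 0.13151088] [-1.54698254 -2.05174975  9.55274584]
```

View pics/w4.png

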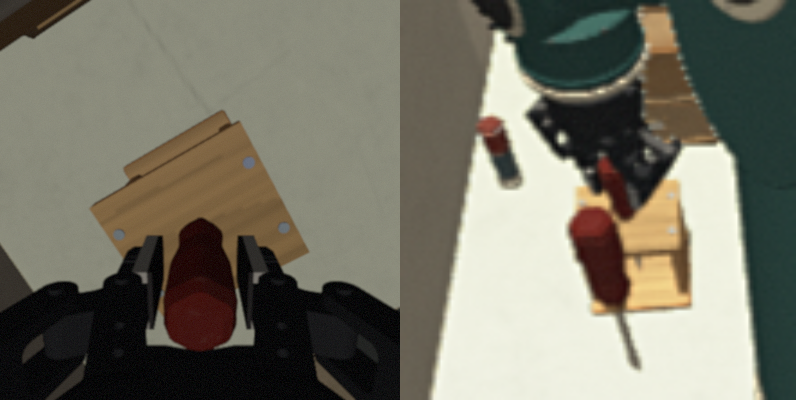

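```bash
python3 -m creep '{"slide":[[0,0,0],[0,0,0],[0,0,0],[0,0,-0.03],[0,0,-0.07],[0,0,-0.1],[0,0,-0.1],[0,0,-0.1],[0,0,-0.1],[0,0,-0.1],[0,0,-0.1],[0,0,-0.1],[0,0,-0.1],[0,0,-0.1],[0,0,-0.1],[0,0,-0.1],[0,0,-0.1],[0,0,-0.1],[0,0,-0.1]],"roll":[0,0,0,0,0,0,-0.17,-0.34,-0.51,-0.68,-0.85,-1.02,-1.2,-1.38,-1.56,-1.74,-1.92,-2.09,-2.09],"gripper":[60,60,60,60,60,60,60,60,60,60,60,60,60,60,60,60,60,60,60]}'
python3 - <<'E'
from rig import arm
import cv2,pickle
from h import *
s=arm.state();c=arm.capture("wrist");w=arm.capture("side")
pickle.dump(dict(wrist=c,state=s,side=w),open("d5.pkl","wb"))
print(s["qpos"].round(2),s["ft_force"].round(1))
f=c["frame"]
cv2.imwrite("pics/w5.png",f[:,:,::-1])
print("expected top px",proj(c,[.4947,.1925,.184],s))
E
```

```text
time: 8.1
position: [0.494, 0.1937, 0.2302]
ee_rot: [-0.0, 0.689, 0.725, -0.0]
ft_force: [-0.1, -0.3, 0.0]
finger_gap: 0.0509
grasp_force: 0.0
[ 0.3   0.37 -0.9   1.83  0.32  1.1  -0.66] [-0.1 -0.3  0. ]
expected top px [[321.89731295 220.65517643]]
```

View pics/w5.png

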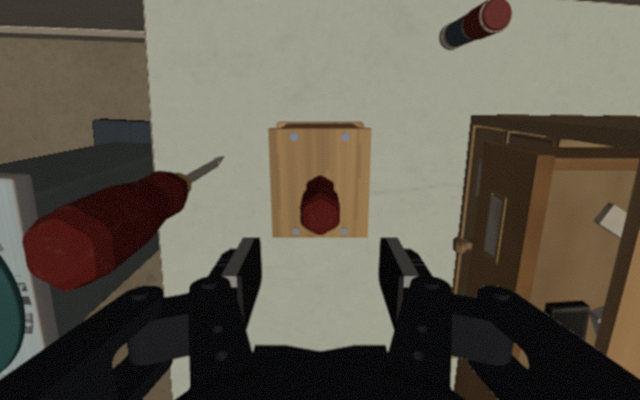

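```bash
python3 -m creep '{"slide":[[0.001,0,0.03],[0.001,0,0.06],[0.001,0,0.09],[0.001,0,0.1],[0.001,0,0.1],[0.001,0,0.1],[0.001,0,0.1],[0.001,0,0.1],[0.001,0,0.1],[0.001,0,0.1],[0.001,0,0.1],[0.001,0,0.1]],"roll":[0,0,0,0,0,0,0,0,0,0,0,0],"gripper":[60,60,60,60,60,0,0,0,0,0,0,0]}'
```

```text
time: 9.7
position: [0.4946, 0.1951, 0.1314]
ee_rot: [0.0, 0.688, 0.725, 0.001]
ft_force: [-1.0, 0.2, 6.0]
finger_gap: 0.0234
grasp_force: 58.8
```

```bash
python3 -m creep '{"slide":[[0,0,-0.01],[0,0,-0.03],[0,0,-0.05],[0,0,-0.08],[0,0,-0.11],[0,0,-0.14],[0,0,-0.16],[0,0,-0.16],[0,0,-0.16]],"roll":[0,0,0,0,0,0,0,0,0],"gripper":[0,0,0,0,0,0,0,0,0]}'
python3 - <<'E'
from rig import arm
import cv2,pickle
from h import *
s=arm.state();c=arm.capture("wrist");w=arm.capture("side")
pickle.dump(dict(wrist=c,state=s,side=w),open("d6.pkl","wb"))
print(s["qpos"].round(2),s["ft_force"].round(1))
a=c["frame"][:,120:520,::-1];b=cv2.resize(w["frame"][150:270,190:310,::-1],None,fx=3.33,fy=3.33)
cv2.imwrite("pics/w6.png",np.hstack([a,b]))
E
```

```text
time: 10.82
position: [0.4938, 0.1947, 0.2902]
ee_rot: [0.0, 0.688, 0.726, -0.0]
ft_force: [-0.4, 0.3, -0.9]
finger_gap: 0.0236
grasp_force: 58.8
[ 0.33  0.31 -0.93  1.75  0.26  1.21 -0.61] [-0.4  0.3 -0.9]
```

View pics/w6.png

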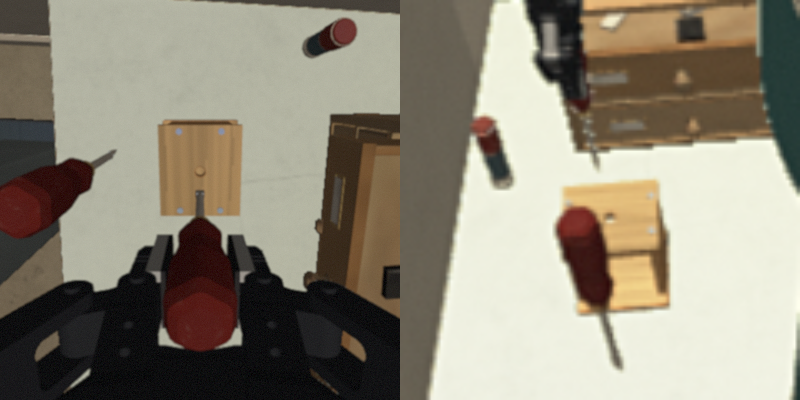

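Run:
```python
from h import *
d=pickle.load(open("d6.pkl","rb"));c=d["wrist"];s=d["state"];g=cv2.cvtColor(c["frame"],cv2.COLOR_RGB2GRAY)
print(g[180:222:2,308:334:2])
Rt=R.from_quat(np.roll(s["ee_rot"],-1)).as_matrix()
for uv in[(319.5,190),(319.5,192)]:
    p=onz(c,uv,s["position"][2]-.1194,s);print(uv,p,Rt.T@(p-s["position"]))
print("hole",onz(c,(320,171.5),.1,s))
T=np.array([.5516,-.1855])
print("delta tool for TCP->recess", Rt.T@np.r_[T-s["position"][:2],0])
```

```text
[[125 120 123 125 128 126 122 123 132 137 132 131 133]
 [127 123 120 125 125 124 122 122 133 136 134 130 133]
 [124 121 120 124 127 125 122 124 131 136 133 133 136]
 [127 122 118 124 127 125 124 124 133 135 131 132 133]
 [126 120 119 125 125 121 122 128 134 138 132 133 132]
 [127 122 121 120  94  85  87  87 119 137 132 131 134]
 [127 125 117 117  87  76  67  84 112 136 132 131 133]
 [128 123 118 115 104  81  76  97 119 135 133 131 133]
 [128 121 120 114  74  63  75  78 113 137 131 131 133]
 [126 119 119 121  80  62  74  81 121 136 131 132 134]
 [129 122 119 121  85  65  74  81 124 135 134 134 134]
 [129 122 118 118  80  66  70  80 123 138 133 131 134]
 [126 121 119 115  79  65  70  77 120 137 133 132 134]
 [125 121 117 116  78  65  71  79 120 136 132 132 131]
 [128 120 120 116  75  64  73  79 117 135 134 134 133]
 [128 120 118 115  70  65  73  78 112 134 134 133 135]
 [127 123 116 114  71  66  74  78 111 135 134 132 133]
 [130 123 121 118  72  64  73  78 113 139 134 134 134]
 [167 166 160 127  64  58  62  66 106 151 167 166 167]
 [182 173 122  71  40  19  28  36  58 104 159 181 180]
 [176 126  53  24  19  18  17  15  20  40  96 161 180]]
(319.5, 190) [0.49297836 0.19268954 0.17080657] [-0.00191355 -0.00086419  0.11940063]
(319.5, 192) [0.4930614  0.19109966 0.17080657] [-0.0035056  -0.00086534  0.11940103]
hole [0.49329352 0.19315377 0.1       ]
delta tool for TCP->recess [-3.82704099e-01  3.76581443e-02  9.10415933e-05]
```

```bash
python3 -m creep '{"slide":[[-0.02,0.002,0],[-0.06,0.006,0],[-0.1,0.01,0],[-0.15,0.015,0],[-0.2,0.02,0],[-0.25,0.025,0],[-0.3,0.03,0],[-0.34,0.034,0],[-0.37,0.037,0],[-0.381,0.0385,0],[-0.381,0.0385,0.02],[-0.381,0.0385,0.05],[-0.381,0.0385,0.075],[-0.381,0.0385,0.086],[-0.381,0.0385,0.086],[-0.381,0.0385,0.086]],"roll":[0,0,0,0,0,0,0,0,0,0,0,0,0,0,0,0],"gripper":[0,0,0,0,0,0,0,0,0,0,0,0,0,0,0,0]}'
python3 - <<'E'
from rig import arm
import cv2,pickle
from h import *
s=arm.state();c=arm.capture("wrist");w=arm.capture("side");v=arm.capture("scene")
pickle.dump(dict(wrist=c,state=s,side=w,scene=v),open("d7.pkl","wb"))
print(s["qpos"].round(2),s["ft_force"].round(1))
Rt=R.from_quat(np.roll(s["ee_rot"],-1)).as_matrix()
tip=s["position"]+Rt@[-.0019,-.0009,.1194];print("tip est",tip,proj(c,tip,s),"recess px",proj(c,[.5516,-.1855,.05],s),"side",proj(w,tip),proj(w,[.5516,-.1855,.05]))
g=cv2.cvtColor(c["frame"],cv2.COLOR_RGB2GRAY)
u,v=proj(c,[.5516,-.1855,.05],s)[0].astype(int)
sub=g[v-40:v+56:3,u-45:u+46:3]
for r in sub:print("".join(f"{x:4d}" for x in r))
E
```

```text
time: 12.92
position: [0.5531, -0.1834, 0.2052]
ee_rot: [0.0, 0.688, 0.726, 0.0]
ft_force: [0.1, -0.7, -1.6]
finger_gap: 0.0235
grasp_force: 58.8
[ 0.83  0.46 -0.73  1.73  0.34  1.08  0.04] [ 0.1 -0.7 -1.6]
tip est [ 0.55242975 -0.18537714  0.08582136] [[319.45713716 189.98284769]] recess px [[318.5364381 179.9209446]] side [[370.56296163 198.13749966]] [[369.48993309 204.87619143]]
  97 102  91  46  44  87 102 101  95  61  40  86  98  98 100 103 100 101 102 102 101  89  17 109 162 156 162 160 161 160 159
  98  69  38  62  98 101  99  81  39  59  96 104 101  99  99  98 101 100 101 102  99 102  62  23 141 161 161 163 161 160 159
  47  40  84 100 102  95  59  41  80 101 102 102 104  99 101  98 100  99 101 101 100  99  97  34  71 158 159 161 161 160 160
  64  96  95  96  80  38  61  95 103 100 102 103 102 102 101  99 100 100 101 102  99  99 102  80  18 115 158 163 161 161 161
  99  97  94  57  40  82 101 101 102 101 101 101 102 104 101  98  98  98 102  99  99 102  99  99  52  35 149 158 161 161 161
  95  73  39  59  94 102 100 100 102 103 101 100 103 102 103 100  98  99 100  97 100 100 
[... 2585 characters left out ...]
 94  84  57  39  45  76 143 161 161 159 162 162 162 159 162 158 158 160 156
  92  92  90  90  93  93  93  93  92  94  91  94  80  38  19  19  18  15  50 146 159 161 158 160 158 160 160 157 157 157 158
  93  93  91  93  88  92  92  91  94  94  85  47  22  10  21  18  21  22  23  34 123 159 161 161 159 159 161 158 159 157 161
  92  90  91  93  92  93  92  93  91  64  17  14  19  24  19  11  23  25  21  19  26 112 161 158 161 161 159 161 160 159 160
  91  89  90  90  89  94  93  76  32  14  16  25  17  21  18  19  22  22  24  23  12  26 112 161 161 162 158 161 160 162 159
  90  91  88  93  89  84  48  54 113  25  25  15  16   9  21  19  21  23  20  20  21  15  32 145 160 161 162 161 159 161 161
```

```bash
python3 -m creep '{"slide":[[0,-0.0008,0.01],[0,-0.0008,0.02],[0,-0.0008,0.03],[0,-0.0008,0.04],[0,-0.0008,0.045],[0,-0.0008,0.046],[0,-0.0008,0.046],[0,-0.0008,0.046]],"roll":[0,0,0,0,0,0,0,0],"gripper":[0,0,0,0,0,0,0,0]}'; for i in 1 2 3; do python3 -m creep '{"slide":[[0,0,0],[0,0,0]],"roll":[0,0],"gripper":[0,0]}' | egrep 'pos|ft_f'; done
```

```text
time: 14.08
position: [0.552, -0.1836, 0.1586]
ee_rot: [0.0, 0.688, 0.726, 0.0]
ft_force: [0.9, 0.3, -1.1]
finger_gap: 0.0232
grasp_force: 58.8
position: [0.5518, -0.1836, 0.1584]
ft_force: [0.4, -0.9, -0.6]
position: [0.5518, -0.1836, 0.1583]
ft_force: [0.1, 0.1, -0.1]
position: [0.5518, -0.1836, 0.1583]
ft_force: [0.1, -0.7, -0.4]
```

```bash
python3 -m creep '{"slide":[[0,0,0.002],[0,0,0.002],[0,0,0.002]],"roll":[0,0,0],"gripper":[0,0,0]}' | egrep 'pos|ft_f'
for i in 1 2 3 4; do python3 -m creep '{"slide":[[0,0,0.001],[0,0,0.001],[0,0,0.001]],"roll":[0,0,0],"gripper":[0,0,0]}' | egrep 'pos|ft_f'; done
```

```text
position: [0.5518, -0.1836, 0.1562]
ft_force: [-0.9, -0.3, -0.7]
position: [0.5518, -0.1836, 0.1553]
ft_force: [0.1, 0.1, 0.1]
position: [0.5518, -0.1836, 0.1543]
ft_force: [-0.7, 0.1, -0.7]
position: [0.5519, -0.1836, 0.1533]
ft_force: [0.5, -0.2, 1.9]
position: [0.5519, -0.1836, 0.1523]
ft_force: [-0.2, -0.1, 2.0]
```

```bash
python3 -m creep '{"slide":[[0,0,0.001],[0,0,0.002],[0,0,0.003],[0,0,0.004],[0,0,0.0042],[0,0,0.0042],[0,0,0.0042],[0,0,0.0042]],"roll":[0,0,0,0,0,0,0,0],"gripper":[0,0,0,0,0,0,0,0]}' | egrep 'time|pos|ft_f|gap'
for i in 1 2 3 4 5; do python3 -m creep '{"slide":[[0,0,0],[0,0,0],[0,0,0],[0,0,0]],"roll":[0,0,0,0],"gripper":[0,0,0,0]}' | egrep 'time|pos|ft_f'; done
```

```text
time: 17.7
position: [0.5518, -0.1836, 0.1481]
ft_force: [0.1, -0.1, 3.5]
finger_gap: 0.0236
time: 18.2
position: [0.5518, -0.1836, 0.1481]
ft_force: [0.2, -0.8, 2.1]
time: 18.7
position: [0.5518, -0.1836, 0.148]
ft_force: [0.1, 0.5, 2.6]
time: 19.2
position: [0.5518, -0.1836, 0.1481]
ft_force: [-0.0, -0.8, 2.8]
time: 19.7
position: [0.5518, -0.1836, 0.1481]
ft_force: [0.8, 0.8, 2.8]
time: 20.2
position: [0.5518, -0.1836, 0.1481]
ft_force: [0.4, 0.3, 2.8]
```

```bash
python3 -c "
from rig import arm
print(arm.sign_off())"
```

```text
the job is handed in; nothing more can be done
None
```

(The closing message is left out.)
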